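# Work the stuck strainer off a citrus-press jug

### The arm

A 6-joint arm with a two-finger parallel gripper is mounted at the origin on a cart in front of the work surface, level with it; the furniture and walls round the work are solid. World frame = base frame: x ahead of the robot, y to its left, z up, the work surface at z = 0. Lengths are in m, angles in rad, forces in N, time in s.
With the tool pointing down it reaches from about 0.4 to 0.825 m from the base axis. Payload 7 kg.
Tool frame: the origin (TCP) lies on the front face of the gripper's body, between the roots of the fingers; the fingertips stand 66 mm ahead of it and the grasp point (between the pads) lies 47 mm ahead of it; z points along the fingers, y is the line along which they close (so a half turn about z gives the same grasp; the last joint's range is limited). The gripper opens to 88 mm and grips with 3 to 60 N. Pads are 19 mm wide; open, the fingers measure 130 mm over their backs; the gripper's body (78 mm by 193 mm) begins 47 mm behind the grasp point.
Start: joints at [1.552, 0.359, 0.012, 0, -1.224, -0.288], TCP at [0.204, 0.643, 0.292] pointing down, gripper open.
Joint ranges: [-3.07, 3.07], [-1.43, 2.12], [-1.02, 1.25], [-3.03, 1.67], [-3.05, -0], [-3.03, 3.03]. Speed limits (rad/s): [2.39, 2.39, 3.01, 3.14, 3.14, 3.14].

### API

Orientations are given as [roll, pitch, yaw] about the fixed x, y, z axes, in that order (R = Rz(yaw) Ry(pitch) Rx(roll)).
In Python, from station import arm gives the robot as it stands. The module is installed in compiled form; this text tells all that it offers.
- The arm moves only by the tool move_arm, never from a script. Its argument "increments" is a list of rows, each an object of numbers: "jaw": the gripper command: -1 is shut, 1 is fully open, values between are in proportion; "dx", "dy", "dz": the shift along the tool's x, y, z in m; "twist": the turn about the tool's z in rad. A call has 1 to 12 rows; each row shifts and turns the commanded pose from where the row before left it, along the tool's axes as they then stand; what a row does not reach is not made up. A row lasts 1/12 s, in which the tool goes at most 41.7 mm and 7.16 degrees, less where a joint would pass 70% of its speed; a pose out of reach is approached as far as the arm can. A call is refused whole if a number of a shift passes 0.0417 or a number of a turn 0.125, either way. A call with a gripper value outside its range is refused whole. The fingers move at their own pace and stop on an object; "force" is the grip in N (left out, the last holds). Time passes only in rows, so rows that do not move let the fingers close. It gives the time, the measured TCP pose, the force, the opening and the grip force at its end, in the units of the state.
- arm.get_state(): the state, without advancing time (a new reading comes with each control period).
- arm.grab_frame(name): name is "scene" or "top" or "wrist"; returns the picture (480x640x3 uint8, blue, green, red); there is no depth.
- arm.camera_info(name): a dict with "K" (3x3 intrinsics, pixels), "extrinsics" (4x4, takes a point from camera to world coordinates). Camera axes: x right, y down, z forward; pixel columns grow to the right and rows downward; lengths in m; the calibration is good to about 2 mm. The wrist camera is an equidistant fisheye: a pixel r from the principal point sees the ray r / f radians off the axis. A picture is of the moment at which its call begins: read the wrist's pose just before it. camera_info takes no time and is no camera call; for the wrist camera it gives the pose at the moment of the call.
- arm.job_done(): hands the job in; it is judged then, once.
Trained networks look in the newest picture that a camera, given by its name, has taken for a name from the list of things; names that differ only in an ending like _2 or _b are one class to them, and where a whole thing is asked for, a point or a joint stands for the part that bears it (a point fixed in the world has none). Each returns a list of dicts, best first, with "score" (0 to 1); they miss things now and then, are a little off and sometimes report something else, mostly with a low value. They report only what shows in the picture. A call takes as long as a camera call.
- arm.find_in(camera, name): "position" ([x, y, z] in m, in world coordinates, good to about 4 mm: the middle of the surface that is visible of it).
- arm.silhouettes(camera, name): "pixels" (480x640 bool, what is visible of it).
- arm.pinpoint(camera, name): "position" ([x, y, z] in m, in world coordinates, good to about 4 mm: a listed point, or the origin of a listed thing).
The state is a dict: "t": time; "q": joint angles; "qd": joint speeds; "joint_efforts": joint torques, N m; "eef_pos": TCP position; "ee_rot": TCP orientation; "force": force on the tool from outside, world axes, zero at the start; "moment": the same for the moment, N m; "width": finger opening in m; "gripper_force": force on a finger pad.
Only numpy, scipy, OpenCV 4.12 (cv2) and the standard library are available. Lean on these libraries where they do the work, as an engineer would, in place of code of your own. Each camera call takes 0.05 s, during which the arm holds its last target. There are 200 camera calls.

### The job

The twist-lock strainer (orange) of the citrus press is stuck in its jug. Turn it until you feel its hidden catches let go, work it out of the tight seal by turning it to and fro, and lift it straight off without pulling the jug up out of its base. Then set the strainer down gently, upright, in the middle of the white saucer; the jug stays seated and everything else on the worktop stays where it is.

Things in the scene. Friction and masses are not known exactly. Their poses are not given: they have to be found in the camera images.
- strainer: Orange plastic strainer with a ribbed reamer dome, nested in the jug's mouth; 118 mm across, 103 mm high, about 0.14 kg. Origin: centre of its underside, z up. Heights above it: round collar, 89 mm across, 0 to 27 mm (inside the jug); flange, 118 mm across, 27 to 34 mm (on the jug's rim); reamer above. Lifted 13 mm it is past catches and seal, 27 mm clear of the jug.
- reamer_grip (a point): Point on the strainer's axis, 48 mm above its origin, in the middle of the part to grip from above: eight upright ribs (one along the strainer's +x, then every 45 degrees), 54 mm across and almost straight-sided from 34 to 62 mm above the strainer's origin, rounding in to the tip at 103 mm. Fingertips must stay above the flange (34 mm).
- seal (a point): On the jug's axis, 17 mm below its rim: sealing lip of a dark liner in the mouth. It grips the collar; a straight pull slips at 12 to 20 N, more than the jug weighs, so the jug comes up instead. Turning (0.5 to 0.9 N m) breaks this dry friction; lift little by little while turning to and fro. If the pull reaches the jug's weight, stop lifting.
- catches (a point): On the jug's axis, 5 mm below its rim. The liner has three catches, 75 degrees long, 120 apart, 3 mm high; three lugs on the collar, 19 degrees long, sit under them with 1.5 mm of play and lock the strainer down. The liner sits at an unknown angle: the lugs come free in a gap of 26 degrees that begins 10 to 47 degrees round, one way or the other, and is only felt: the pull falls off.
- juice_jug: Clear jug, white side handle towards its -y (reaching 95 mm from the axis), spout at +y; 112 mm across, 95 mm to the rim, 0.45 to 0.7 kg. Origin: centre of its underside, z up. Its square foot (77 mm) sits loosely in the base: it cannot turn (a few degrees of play) but can be lifted out. Seated, its origin is 13 mm above the base's, and the strainer's origin 68 mm above the jug's.
- juicer_base: Square white base of the press, 100 x 100 x 26 mm, held firmly on the worktop by its suction foot. Origin: centre of its underside, z up. A square recess, 80 mm wide and 13 mm deep, takes the jug's foot.
- saucer: White china saucer with a blue sketch, 120 mm across, 12 mm high, standing firmly on the worktop (it does not slide). Origin: centre of its underside, z up. The strainer's underside stands about 10 mm above the saucer's origin.
- garlic: Garlic bulb, 60 mm, stands on the worktop; not part of the job
- lemon: Lemon, 71 x 53 x 51 mm, stands on the worktop; not part of the job

How it is judged:
By the outcome, as a careful person would: the job done as asked, in the order asked, and still so for the second after the job is handed in, with the robot touching nothing.
It also fails if it takes over 67 s, if anything falls off the work surface, if the arm or the gripper's body presses on something with over 40 N, if the wrist force passes 120 N, or if a joint passes its speed limit or range.

## Working session

There is one attempt and no reset: what is moved stays moved. The work goes in short steps, Python scripts to look and compute and a tool call to move; the robot and the scene stay as the last step left them, time stands still between calls to the robot, and variables do not carry over. Pictures are saved under pics/ and viewed, at most 10 in all, crops included, and the job is handed in when it is done.

Besides the shell and the picture viewer there is one more tool, called by a JSON object that holds its "fn" and its "kwargs". move_arm: Moves the arm, as the interface text tells. Its arguments: {"type":"object","properties":{"increments":{"type":"array"},"force":{"type":"number"}},"required":["increments"]}

```bash
mkdir -p pics; python3 - <<'E'
from station import arm
import cv2,numpy as np
np.set_printoptions(precision=4,suppress=True)
s=arm.get_state(); print(s)
a=arm.grab_frame("scene");b=arm.grab_frame("top")
cv2.imwrite("pics/a.png",np.hstack([cv2.resize(a,(400,300)),cv2.resize(b,(400,300))]))
for c in("scene","top"):
  for n in("strainer","reamer_grip","juice_jug","juicer_base","saucer","garlic","lemon"):
    r=arm.pinpoint(c,n); print(c,n,[(np.round(x["position"],4),round(x["score"],2)) for x in r[:2]])
E
```

```text
{'t': 0.0, 'q': array([ 1.5521,  0.3594,  0.0111, -0.0004, -1.2241, -0.2881]), 'qd': array([ 0.0004,  0.0004, -0.001 , -0.001 ,  0.0004,  0.0004]), 'joint_efforts': array([  0.0007, -58.2716,  29.3057,   6.9973,   0.0071,  -0.0001]), 'eef_pos': array([0.2037, 0.6431, 0.2912]), 'ee_rot': array([ 3.1399, -0.0001, -0.3069]), 'force': array([ 0.0793, -0.5457, -0.2959]), 'moment': array([-0.0372, -0.0129,  0.0343]), 'gripper_force': 0.0, 'width': 0.08791201816781002}
scene strainer [(array([0.4963, 0.1289, 0.0845]), 0.84)]
scene reamer_grip [(array([0.493 , 0.1279, 0.1298]), 0.69)]
scene juice_jug [(array([0.4953, 0.1263, 0.0128]), 0.95)]
scene juicer_base [(array([0.4939, 0.1253, 0.0005]), 0.88)]
scene saucer [(array([ 0.5178, -0.1676, -0.0035]), 0.73)]
scene garlic [(array([ 0.4677,  0.3822, -0.0029]), 0.64)]
scene lemon [(array([ 0.6452, -0.0088,  0.0016]), 0.61)]
top strainer [(array([0.4934, 0.1247, 0.0827]), 0.67)]
top reamer_grip [(array([0.4907, 0.1283, 0.1263]), 0.7)]
top juice_jug []
top juicer_base []
top saucer [(array([ 0.5207, -0.1669,  0.0017]), 0.6)]
top garlic [(array([0.4678, 0.3834, 0.0003]), 0.75), (array([ 0.6367, -0.0041, -0.0004]), 0.63)]
top lemon [(array([ 0.6372, -0.0036, -0.0005]), 0.8)]
```

View pics/a.png

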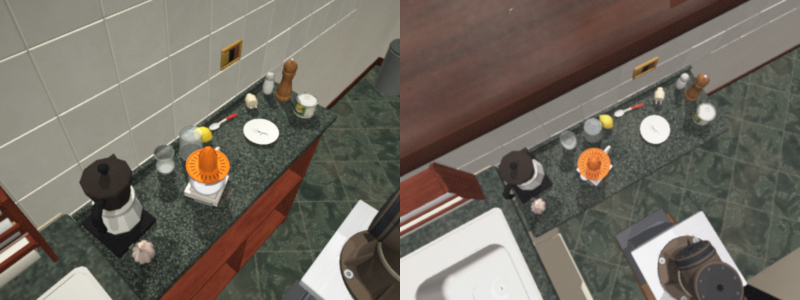

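The scene shows the orange strainer on the jug at about (208,165) left and (594,162) right, with the saucer at (261,131) and (655,129). The garlic, moka pot and glasses stand clear of the path. The network positions agree with this, so I'm moving over the strainer.

{"fn": "move_arm", "kwargs": {"increments": [{"dx": 0.027,"dy": 0.0253,"jaw": 1},{"dx": 0.027,"dy": 0.0253},{"dx": 0.027,"dy": 0.0253},{"dx": 0.027,"dy": 0.0253},{"dx": 0.027,"dy": 0.0253},{"dx": 0.027,"dy": 0.0253},{"dx": 0.027,"dy": 0.0253},{"dx": 0.027,"dy": 0.0253},{"dx": 0.027,"dy": 0.0253},{"dx": 0.027,"dy": 0.0253},{"dx": 0.027,"dy": 0.0253},{"dx": 0.027,"dy": 0.0253}]}}

```text
$.increments[0]: bad value
```

{"fn": "move_arm", "kwargs": {"increments": [{"dx": 0.027,"dy": 0.0253},{"dx": 0.027,"dy": 0.0253},{"dx": 0.027,"dy": 0.0253},{"dx": 0.027,"dy": 0.0253},{"dx": 0}]}}

```text
$.increments[0]: bad value
```

```bash
cat > h.py <<'E'
from station import arm
import cv2,numpy as np
from scipy.spatial.transform import Rotation as Ro
np.set_printoptions(precision=4,suppress=True)
def st():
    s=arm.get_state()
    print("t",round(s["t"],2),"p",s["eef_pos"],"rpy",s["ee_rot"],"F",s["force"],"M",s["moment"],"w",round(s["width"],4),"g",round(s["gripper_force"],1),"q",s["q"]); return s
def to(w,s):  # world target of TCP -> tool deltas
    return Ro.from_euler("xyz",s["ee_rot"]).inv().apply(np.array(w)-s["eef_pos"])
E
python3 - <<'E'
from h import *
s=st()
w=arm.grab_frame("wrist"); t=arm.grab_frame("top")
for n in("reamer_grip","strainer","catches"):
    print(n,[(x["position"],round(x["score"],2)) for x in arm.pinpoint("wrist",n)[:2]])
i=arm.camera_info("wrist");print(i["K"],i["extrinsics"])
cv2.imwrite("pics/w1.png",w)
E
```

```text
t 0.8 p [0.2039 0.6435 0.2922] rpy [-3.1416  0.     -0.3068] F [-0.5125 -0.0907 -0.5198] M [-0.0135  0.003  -0.0309] w 0.0877 g 0.0 q [ 1.5521  0.3586  0.0119 -0.     -1.2241 -0.2881]
reamer_grip []
strainer []
catches []
[[371.6483   0.     316.1932]
 [  0.     371.6483 244.3787]
 [  0.       0.       1.    ]] [[-0.3026 -0.9075 -0.2915  0.2849]
 [-0.9531  0.288   0.0927  0.6187]
 [-0.0001  0.3059 -0.9521  0.3846]
 [ 0.      0.      0.      1.    ]]
```

View pics/w1.png

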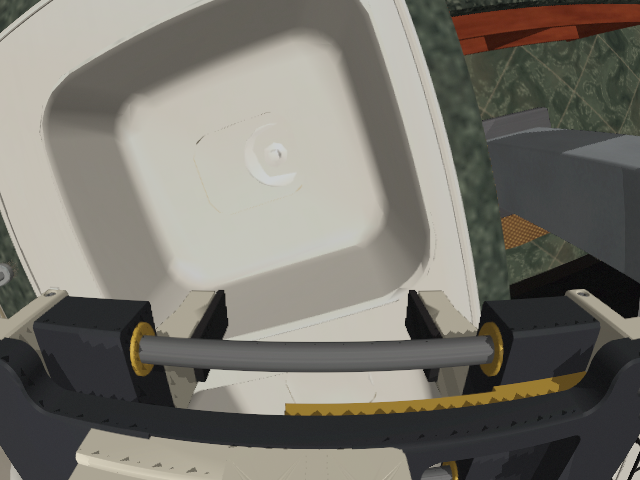

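The arm hasn't moved: this wrist picture shows only the sink, with the fingers at (205,330) and (430,330). The rows apparently need every key, so I'll send full rows.

{"fn": "move_arm", "kwargs": {"increments": [{"dx": 0.027,"dy": 0.0253,"dz": 0,"twist": 0,"jaw": 1},{"dx": 0.027,"dy": 0.0253,"dz": 0,"twist": 0,"jaw": 1},{"dx": 0.027,"dy": 0.0253,"dz": 0,"twist": 0,"jaw": 1},{"dx": 0.027,"dy": 0.0253,"dz": 0,"twist": 0,"jaw": 1},{"dx": 0.027,"dy": 0.0253,"dz": 0,"twist": 0,"jaw": 1},{"dx": 0.027,"dy": 0.0253,"dz": 0,"twist": 0,"jaw": 1},{"dx": 0.027,"dy": 0.0253,"dz": 0,"twist": 0,"jaw": 1},{"dx": 0.027,"dy": 0.0253,"dz": 0,"twist": 0,"jaw": 1},{"dx": 0.027,"dy": 0.0253,"dz": 0,"twist": 0,"jaw": 1},{"dx": 0.027,"dy": 0.0253,"dz": 0,"twist": 0,"jaw": 1},{"dx": 0.027,"dy": 0.0253,"dz": 0,"twist": 0,"jaw": 1},{"dx": 0.027,"dy": 0.0253,"dz": 0,"twist": 0,"jaw": 1}]}}

```text
t: 2.05
eef_pos: [0.4215, 0.2545, 0.2926]
ee_rot: [-3.141, -0.0, -0.306]
force: [0.2, 0.4, 0.2]
width: 0.0876
gripper_force: 0.0
```

{"fn": "move_arm", "kwargs": {"increments": [{"dx": 0.027,"dy": 0.0253,"dz": 0,"twist": 0,"jaw": 1},{"dx": 0.027,"dy": 0.0253,"dz": 0,"twist": 0,"jaw": 1},{"dx": 0.027,"dy": 0.0253,"dz": 0,"twist": 0,"jaw": 1},{"dx": 0.027,"dy": 0.0253,"dz": 0,"twist": 0,"jaw": 1},{"dx": 0,"dy": 0,"dz": 0,"twist": 0,"jaw": 1},{"dx": 0,"dy": 0,"dz": 0,"twist": 0,"jaw": 1}]}}

```text
t: 2.55
eef_pos: [0.4941, 0.1252, 0.2921]
ee_rot: [3.141, 0.0, -0.311]
force: [-0.2, -0.1, 0.4]
width: 0.0878
gripper_force: 0.0
```

```bash
python3 - <<'E'
from h import *
s=st()
w=arm.grab_frame("wrist")
for n in("reamer_grip","strainer","catches"):
    print(n,[(x["position"],round(x["score"],2)) for x in arm.pinpoint("wrist",n)[:2]])
i=arm.camera_info("wrist");print(i["extrinsics"])
cv2.imwrite("pics/w2.png",w)
E
```

```text
t 2.55 p [0.4941 0.1252 0.2921] rpy [ 3.1414  0.     -0.3107] F [-0.2043 -0.0623  0.3597] M [0.0665 0.0814 0.0088] w 0.0878 g 0.0 q [ 0.6341  0.085  -0.3461  0.0001 -1.1399  0.626 ]
reamer_grip []
strainer [([0.4966, 0.134, 0.0845], 0.87)]
catches [([0.4973, 0.1341, 0.0882], 0.44)]
[[-0.3015 -0.9078 -0.2915  0.5742]
 [-0.9535  0.2869  0.0925  0.1032]
 [-0.0004  0.3058 -0.9521  0.3847]
 [ 0.      0.      0.      1.    ]]
```

View pics/w2.png

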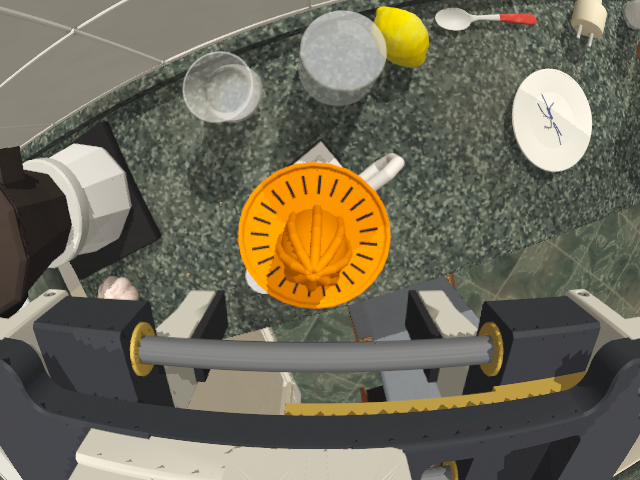

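The wrist view shows the strainer flange centred near (315,235) and the reamer dome at about (315,245). The jug handle is at (385,170) and the saucer at (552,120). I'll fit the axis and rib phase by rectifying this picture.

```bash
cat >> h.py <<'E'
def proj(P,i):
    E=np.array(i["extrinsics"]);K=np.array(i["K"]);c=(np.asarray(P)-E[:3,3])@E[:3,:3]
    rr=np.hypot(c[...,0],c[...,1]);k=np.arctan2(rr,c[...,2])/np.maximum(rr,1e-9)
    return np.stack([K[0,0]*k*c[...,0]+K[0,2],K[1,1]*k*c[...,1]+K[1,2]],-1)
def ray(px,i,z):
    E=np.array(i["extrinsics"]);K=np.array(i["K"]);d=(np.asarray(px,float)-K[:2,2])/K[0,0]
    th=np.hypot(d[:,0],d[:,1]);s=np.sinc(th/np.pi)
    r=np.c_[d[:,0]*s,d[:,1]*s,np.cos(th)]@E[:3,:3].T
    return E[:3,3]+r*((z-E[2,3])/r[:,2])[:,None]
E
python3 - <<'E'
from h import *
from scipy.optimize import least_squares
w=arm.grab_frame("wrist");i=arm.camera_info("wrist")
m=arm.silhouettes("wrist","strainer")[0]["pixels"].astype(np.uint8)
c=max(cv2.findContours(m,cv2.RETR_EXTERNAL,cv2.CHAIN_APPROX_NONE)[0],key=cv2.contourArea)[:,0]
p=ray(c,i,.113)[:,:2]
f=least_squares(lambda v:np.hypot(p[:,0]-v[0],p[:,1]-v[1])-v[2],[.495,.127,.059],loss="soft_l1",f_scale=.001)
C=f.x;print(C, np.abs(f.fun).mean())
n=arm.silhouettes("wrist","saucer");
if n:
    m2=n[0]["pixels"].astype(np.uint8);c2=max(cv2.findContours(m2,0,1)[0],key=cv2.contourArea)[:,0]
    p2=ray(c2,i,.012)[:,:2];f2=least_squares(lambda v:np.hypot(p2[:,0]-v[0],p2[:,1]-v[1])-v[2],[.52,-.167,.06],loss="soft_l1",f_scale=.001);print("saucer",f2.x)
# rectified views on horizontal plane z .155 (world x up, y left) and unwrap of the r=27 cylinder
g=np.linspace(.07,-.07,400)
X,Y=np.meshgrid(C[0]+g,C[1]+g,indexing="ij")
q=proj(np.stack([X,Y,np.full_like(X,.135)],-1),i).astype(np.float32)
A=cv2.remap(w,q[...,0],q[...,1],cv2.INTER_CUBIC)
an=np.radians(np.linspace(-180,180,720));z=np.linspace(.155,.113,200)
a,Z=np.meshgrid(an,z)
q=proj(np.stack([C[0]+.027*np.cos(a),C[1]+.027*np.sin(a),Z],-1),i).astype(np.float32)
B=cv2.remap(w,q[...,0],q[...,1],cv2.INTER_CUBIC)
for d in range(-180,180,30): cv2.line(B,((d+180)*2,0),((d+180)*2,10),(255,0,0),2)
cv2.imwrite("pics/r.png",np.vstack([np.pad(cv2.resize(A,(380,380)),((0,0),(0,340),(0,0))),B]))
E
```

```text
[0.4966 0.1276 0.0584] 0.00029065272140064546
saucer [ 0.5196 -0.1661  0.0595]
```

View pics/r.png

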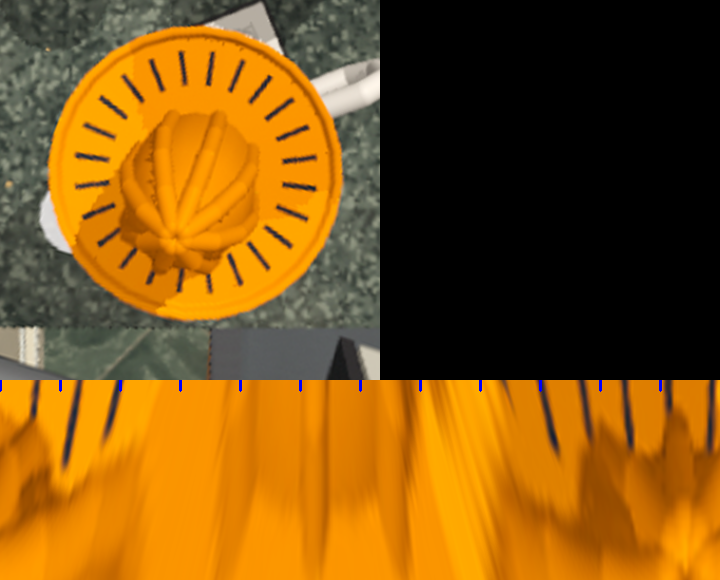

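The rectified view puts the flange centre at (195,172), which is axis (0.4966, 0.1276). Ribs lie at about ±22° from world x, so I'll grip at yaw −22.5° with the fingertips about 3 mm above the flange.

{"fn": "move_arm", "kwargs": {"increments": [{"dx": 0.0016,"dy": -0.003,"dz": 0.015,"twist": 0,"jaw": 1},{"dx": 0,"dy": 0,"dz": 0.03,"twist": 0.08,"jaw": 1},{"dx": 0,"dy": 0,"dz": 0.03,"twist": 0,"jaw": 1},{"dx": 0,"dy": 0,"dz": 0.02,"twist": 0,"jaw": 1},{"dx": 0,"dy": 0,"dz": 0.01,"twist": 0,"jaw": 1},{"dx": 0,"dy": 0,"dz": 0.0025,"twist": 0,"jaw": 1},{"dx": 0,"dy": 0,"dz": 0,"twist": 0,"jaw": 1},{"dx": 0,"dy": 0,"dz": 0,"twist": 0,"jaw": 1}]}}

```text
t: 3.57
eef_pos: [0.4965, 0.1301, 0.1858]
ee_rot: [-3.14, -0.001, -0.386]
force: [0.0, -1.0, 0.7]
width: 0.0875
gripper_force: 0.0
```

{"fn": "move_arm", "kwargs": {"force": 20, "increments": [{"dx": 0,"dy": 0,"dz": 0,"twist": 0,"jaw": -1},{"dx": 0,"dy": 0,"dz": 0,"twist": 0,"jaw": -1},{"dx": 0,"dy": 0,"dz": 0,"twist": 0,"jaw": -1},{"dx": 0,"dy": 0,"dz": 0,"twist": 0,"jaw": -1},{"dx": 0,"dy": 0,"dz": 0,"twist": 0,"jaw": -1},{"dx": 0,"dy": 0,"dz": 0,"twist": 0,"jaw": -1}]}}

```text
t: 4.07
eef_pos: [0.4954, 0.1286, 0.1849]
ee_rot: [3.14, 0.0, -0.387]
force: [-1.7, -6.1, 6.8]
width: 0.0535
gripper_force: 16.0
```

```bash
python3 - <<'E'
from h import *
s=st()
E
```

```text
t 4.07 p [0.4954 0.1286 0.1849] rpy [ 3.1396  0.0004 -0.3867] F [-1.738  -6.1451  6.8032] M [-1.9359  0.8159  0.047 ] w 0.0535 g 16.0 q [ 0.6385  0.1922 -0.4894  0.0009 -0.8911  0.545 ]
```

{"fn": "move_arm", "kwargs": {"force": 50, "increments": [{"dx": 0,"dy": 0.0016,"dz": -0.001,"twist": 0,"jaw": -1},{"dx": 0,"dy": 0,"dz": 0,"twist": 0,"jaw": -1},{"dx": 0,"dy": 0,"dz": 0,"twist": 0,"jaw": -1}]}}

```text
t: 4.32
eef_pos: [0.4947, 0.1275, 0.1851]
ee_rot: [3.14, 0.001, -0.387]
force: [-0.8, -1.5, -4.7]
width: 0.052
gripper_force: 50.0
```

```bash
python3 - <<'E'
from h import *
s=st()
E
```

```text
t 4.32 p [0.4947 0.1275 0.1851] rpy [ 3.1404  0.0011 -0.3873] F [-0.7745 -1.4749 -4.6514] M [-0.7389  0.3529 -0.0076] w 0.052 g 50.0 q [ 0.637   0.1905 -0.4906 -0.0004 -0.8913  0.5468]
```

{"fn": "move_arm", "kwargs": {"increments": [{"dx": 0,"dy": 0,"dz": 0.0001,"twist": 0.04,"jaw": -1},{"dx": 0,"dy": 0,"dz": 0,"twist": 0.04,"jaw": -1},{"dx": 0,"dy": 0,"dz": 0,"twist": 0.04,"jaw": -1},{"dx": 0,"dy": 0,"dz": 0,"twist": 0.04,"jaw": -1}]}}

```text
t: 4.65
eef_pos: [0.4952, 0.128, 0.1854]
ee_rot: [3.141, 0.0, -0.548]
force: [-0.7, -0.7, -1.3]
width: 0.0525
gripper_force: 50.0
```

```bash
python3 - <<'E'
from h import *
s=st()
E
```

```text
t 4.65 p [0.4952 0.128  0.1854] rpy [ 3.1411  0.     -0.5477] F [-0.7304 -0.6532 -1.298 ] M [-0.055   0.4557  0.5827] w 0.0525 g 50.0 q [ 0.6375  0.1905 -0.49    0.0002 -0.8908  0.3855]
```

{"fn": "move_arm", "kwargs": {"increments": [{"dx": 0,"dy": 0,"dz": -0.0003,"twist": 0.03,"jaw": -1},{"dx": 0,"dy": 0,"dz": -0.0003,"twist": 0.03,"jaw": -1},{"dx": 0,"dy": 0,"dz": 0,"twist": 0.03,"jaw": -1}]}}

```text
t: 4.9
eef_pos: [0.4952, 0.1281, 0.186]
ee_rot: [3.141, 0.0, -0.637]
force: [-1.1, -1.0, -0.9]
width: 0.052
gripper_force: 50.0
```

{"fn": "move_arm", "kwargs": {"increments": [{"dx": 0,"dy": 0,"dz": -0.0003,"twist": 0.03,"jaw": -1},{"dx": 0,"dy": 0,"dz": 0,"twist": 0.03,"jaw": -1}]}}

```text
t: 5.07
eef_pos: [0.4952, 0.1281, 0.1863]
ee_rot: [3.141, -0.0, -0.697]
force: [-0.4, -1.0, -1.4]
width: 0.0525
gripper_force: 50.0
```

{"fn": "move_arm", "kwargs": {"increments": [{"dx": 0,"dy": 0,"dz": -0.0003,"twist": 0.03,"jaw": -1},{"dx": 0,"dy": 0,"dz": 0,"twist": 0.03,"jaw": -1}]}}

```text
t: 5.23
eef_pos: [0.4952, 0.1281, 0.1865]
ee_rot: [3.141, 0.0, -0.757]
force: [0.2, -0.4, -3.5]
width: 0.0523
gripper_force: 49.9
```

{"fn": "move_arm", "kwargs": {"increments": [{"dx": 0,"dy": 0,"dz": -0.0002,"twist": 0.03,"jaw": -1},{"dx": 0,"dy": 0,"dz": 0,"twist": 0.03,"jaw": -1}]}}

```text
t: 5.4
eef_pos: [0.4951, 0.128, 0.1865]
ee_rot: [3.141, 0.0, -0.817]
force: [0.1, -0.3, -5.3]
width: 0.0525
gripper_force: 49.9
```

{"fn": "move_arm", "kwargs": {"increments": [{"dx": 0,"dy": 0,"dz": 0.0001,"twist": 0.04,"jaw": -1},{"dx": 0,"dy": 0,"dz": 0,"twist": 0.04,"jaw": -1}]}}

```text
t: 5.57
eef_pos: [0.4952, 0.1281, 0.1865]
ee_rot: [3.141, -0.0, -0.898]
force: [0.1, -0.9, -4.7]
width: 0.0523
gripper_force: 49.9
```

{"fn": "move_arm", "kwargs": {"increments": [{"dx": 0,"dy": 0,"dz": 0,"twist": 0.04,"jaw": -1},{"dx": 0,"dy": 0,"dz": 0,"twist": 0.04,"jaw": -1}]}}

```text
t: 5.73
eef_pos: [0.4952, 0.128, 0.1865]
ee_rot: [3.141, -0.0, -0.978]
force: [1.0, -1.1, -5.1]
width: 0.0522
gripper_force: 49.9
```

{"fn": "move_arm", "kwargs": {"increments": [{"dx": 0,"dy": 0,"dz": 0,"twist": 0.04,"jaw": -1},{"dx": 0,"dy": 0,"dz": 0,"twist": 0.04,"jaw": -1}]}}

```text
t: 5.9
eef_pos: [0.4952, 0.128, 0.1864]
ee_rot: [3.141, -0.0, -1.058]
force: [0.4, -1.1, -6.1]
width: 0.0524
gripper_force: 49.9
```

{"fn": "move_arm", "kwargs": {"increments": [{"dx": 0,"dy": 0,"dz": 0,"twist": 0.04,"jaw": -1},{"dx": 0,"dy": 0,"dz": 0,"twist": 0.04,"jaw": -1}]}}

```text
t: 6.07
eef_pos: [0.4953, 0.1281, 0.1865]
ee_rot: [3.141, -0.0, -1.138]
force: [1.8, -2.2, -5.4]
width: 0.0524
gripper_force: 49.9
```

{"fn": "move_arm", "kwargs": {"increments": [{"dx": 0,"dy": 0,"dz": 0,"twist": 0.04,"jaw": -1},{"dx": 0,"dy": 0,"dz": 0,"twist": 0.04,"jaw": -1}]}}

```text
t: 6.23
eef_pos: [0.4952, 0.1281, 0.1865]
ee_rot: [3.141, -0.0, -1.218]
force: [0.1, -0.7, -4.1]
width: 0.052
gripper_force: 49.9
```

{"fn": "move_arm", "kwargs": {"increments": [{"dx": 0,"dy": 0,"dz": 0,"twist": 0.04,"jaw": -1},{"dx": 0,"dy": 0,"dz": 0,"twist": 0.04,"jaw": -1}]}}

```text
t: 6.4
eef_pos: [0.4953, 0.1281, 0.1864]
ee_rot: [3.141, -0.0, -1.298]
force: [0.7, -0.9, -6.2]
width: 0.0524
gripper_force: 49.9
```

{"fn": "move_arm", "kwargs": {"increments": [{"dx": 0,"dy": 0,"dz": 0,"twist": 0.04,"jaw": -1},{"dx": 0,"dy": 0,"dz": 0,"twist": 0.04,"jaw": -1}]}}

```text
t: 6.57
eef_pos: [0.4953, 0.1281, 0.1864]
ee_rot: [3.141, -0.0, -1.378]
force: [1.4, -0.9, -5.8]
width: 0.0525
gripper_force: 49.9
```

```bash
python3 - <<'E'
from h import *
s=st()
w=arm.grab_frame("wrist");cv2.imwrite("pics/w3.png",w)
E
```

```text
t 6.57 p [0.4953 0.1281 0.1864] rpy [ 3.1414 -0.0003 -1.3776] F [ 1.4459 -0.9345 -5.8428] M [-0.4334 -0.5353  0.5838] w 0.0525 g 49.9 q [ 0.6374  0.1894 -0.4886  0.0002 -0.8931 -0.4444]
```

View pics/w3.png

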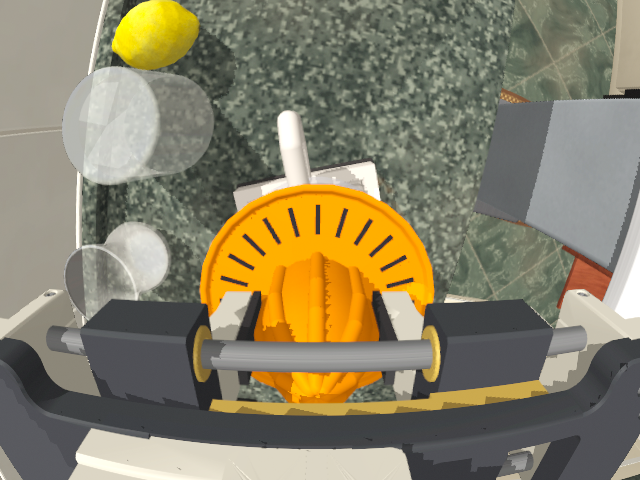

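The rib at (317,300) is still square between the pads, so nothing slipped. The catches held for 57° this way, so the gap must be the other way; I'm turning back with the pull eased.

{"fn": "move_arm", "kwargs": {"increments": [{"dx": 0,"dy": 0,"dz": 0.0003,"twist": -0.1,"jaw": -1},{"dx": 0,"dy": 0,"dz": 0,"twist": -0.1,"jaw": -1},{"dx": 0,"dy": 0,"dz": 0,"twist": -0.1,"jaw": -1},{"dx": 0,"dy": 0,"dz": 0,"twist": -0.1,"jaw": -1},{"dx": 0,"dy": 0,"dz": 0,"twist": -0.1,"jaw": -1},{"dx": 0,"dy": 0,"dz": 0,"twist": -0.1,"jaw": -1},{"dx": 0,"dy": 0,"dz": 0,"twist": -0.1,"jaw": -1},{"dx": 0,"dy": 0,"dz": 0,"twist": -0.1,"jaw": -1},{"dx": 0,"dy": 0,"dz": 0,"twist": -0.1,"jaw": -1},{"dx": 0,"dy": 0,"dz": 0,"twist": -0.1,"jaw": -1}]}}

```text
t: 7.45
eef_pos: [0.4951, 0.1279, 0.1864]
ee_rot: [3.142, 0.0, -0.372]
force: [-0.3, -1.8, -2.5]
width: 0.0523
gripper_force: 50.0
```

{"fn": "move_arm", "kwargs": {"increments": [{"dx": 0,"dy": 0,"dz": -0.0001,"twist": -0.04,"jaw": -1},{"dx": 0,"dy": 0,"dz": 0,"twist": -0.04,"jaw": -1}]}}

```text
t: 7.62
eef_pos: [0.4951, 0.1279, 0.1864]
ee_rot: [3.141, 0.001, -0.294]
force: [0.0, -2.0, -3.2]
width: 0.0526
gripper_force: 49.9
```

{"fn": "move_arm", "kwargs": {"increments": [{"dx": 0,"dy": 0,"dz": -0.0001,"twist": -0.04,"jaw": -1},{"dx": 0,"dy": 0,"dz": 0,"twist": -0.04,"jaw": -1}]}}

```text
t: 7.78
eef_pos: [0.495, 0.1279, 0.1865]
ee_rot: [3.142, 0.001, -0.215]
force: [-1.0, -0.5, -4.6]
width: 0.0528
gripper_force: 49.9
```

{"fn": "move_arm", "kwargs": {"increments": [{"dx": 0,"dy": 0,"dz": 0,"twist": -0.04,"jaw": -1},{"dx": 0,"dy": 0,"dz": 0,"twist": -0.04,"jaw": -1}]}}

```text
t: 7.95
eef_pos: [0.4951, 0.1278, 0.1865]
ee_rot: [3.142, 0.001, -0.135]
force: [0.6, -1.4, -3.3]
width: 0.0521
gripper_force: 49.9
```

{"fn": "move_arm", "kwargs": {"increments": [{"dx": 0,"dy": 0,"dz": 0,"twist": -0.04,"jaw": -1},{"dx": 0,"dy": 0,"dz": 0,"twist": -0.04,"jaw": -1}]}}

```text
t: 8.12
eef_pos: [0.4951, 0.1278, 0.1864]
ee_rot: [3.142, 0.001, -0.055]
force: [0.2, -1.4, -2.6]
width: 0.0523
gripper_force: 49.9
```

{"fn": "move_arm", "kwargs": {"increments": [{"dx": 0,"dy": 0,"dz": 0,"twist": -0.04,"jaw": -1},{"dx": 0,"dy": 0,"dz": 0,"twist": -0.04,"jaw": -1}]}}

```text
t: 8.28
eef_pos: [0.4951, 0.1278, 0.1865]
ee_rot: [3.141, 0.001, 0.025]
force: [0.2, -1.7, -3.4]
width: 0.0524
gripper_force: 50.0
```

{"fn": "move_arm", "kwargs": {"increments": [{"dx": 0,"dy": 0,"dz": 0,"twist": -0.04,"jaw": -1},{"dx": 0,"dy": 0,"dz": 0,"twist": -0.04,"jaw": -1}]}}

```text
t: 8.45
eef_pos: [0.4952, 0.1278, 0.1866]
ee_rot: [3.141, 0.0, 0.105]
force: [0.5, -1.5, -2.2]
width: 0.0525
gripper_force: 50.0
```

{"fn": "move_arm", "kwargs": {"increments": [{"dx": 0,"dy": 0,"dz": -0.0001,"twist": -0.04,"jaw": -1},{"dx": 0,"dy": 0,"dz": 0,"twist": -0.04,"jaw": -1}]}}

```text
t: 8.62
eef_pos: [0.4952, 0.1277, 0.1868]
ee_rot: [3.141, 0.0, 0.185]
force: [-0.9, -3.1, -2.4]
width: 0.0521
gripper_force: 50.0
```

{"fn": "move_arm", "kwargs": {"increments": [{"dx": 0,"dy": 0,"dz": 0,"twist": -0.04,"jaw": -1},{"dx": 0,"dy": 0,"dz": 0,"twist": -0.04,"jaw": -1}]}}

```text
t: 8.78
eef_pos: [0.4952, 0.1278, 0.1868]
ee_rot: [3.141, 0.0, 0.265]
force: [-0.3, -2.7, -2.2]
width: 0.0524
gripper_force: 50.0
```

{"fn": "move_arm", "kwargs": {"increments": [{"dx": 0,"dy": 0,"dz": 0,"twist": -0.04,"jaw": -1},{"dx": 0,"dy": 0,"dz": 0,"twist": -0.04,"jaw": -1}]}}

```text
t: 8.95
eef_pos: [0.4953, 0.1278, 0.1869]
ee_rot: [3.142, 0.0, 0.345]
force: [-0.1, -2.9, -1.9]
width: 0.0523
gripper_force: 50.0
```

The pull has fallen off near yaw 0.1 and the strainer is creeping up, so it's in the gap. Now working it to and fro about yaw 0.3 with small lifts.

{"fn": "move_arm", "kwargs": {"increments": [{"dx": 0,"dy": 0,"dz": -0.0003,"twist": -0.03,"jaw": -1},{"dx": 0,"dy": 0,"dz": 0,"twist": -0.03,"jaw": -1}]}}

```text
t: 9.12
eef_pos: [0.4952, 0.1278, 0.1871]
ee_rot: [3.142, 0.0, 0.405]
force: [-0.2, -2.0, -3.0]
width: 0.0524
gripper_force: 50.0
```

{"fn": "move_arm", "kwargs": {"increments": [{"dx": 0,"dy": 0,"dz": 0,"twist": 0.05,"jaw": -1},{"dx": 0,"dy": 0,"dz": 0,"twist": 0.05,"jaw": -1},{"dx": 0,"dy": 0,"dz": -0.0003,"twist": 0.05,"jaw": -1},{"dx": 0,"dy": 0,"dz": 0,"twist": 0.04,"jaw": -1}]}}

```text
t: 9.45
eef_pos: [0.4952, 0.1278, 0.1874]
ee_rot: [3.141, 0.001, 0.212]
force: [0.6, -1.9, -3.0]
width: 0.0523
gripper_force: 50.0
```

{"fn": "move_arm", "kwargs": {"increments": [{"dx": 0,"dy": 0,"dz": 0,"twist": -0.05,"jaw": -1},{"dx": 0,"dy": 0,"dz": 0,"twist": -0.05,"jaw": -1},{"dx": 0,"dy": 0,"dz": -0.0003,"twist": -0.05,"jaw": -1},{"dx": 0,"dy": 0,"dz": 0,"twist": -0.04,"jaw": -1}]}}

```text
t: 9.78
eef_pos: [0.4952, 0.1276, 0.1877]
ee_rot: [3.141, 0.0, 0.406]
force: [1.5, -2.8, -1.5]
width: 0.0526
gripper_force: 50.0
```

{"fn": "move_arm", "kwargs": {"increments": [{"dx": 0,"dy": 0,"dz": 0,"twist": 0.05,"jaw": -1},{"dx": 0,"dy": 0,"dz": 0,"twist": 0.05,"jaw": -1},{"dx": 0,"dy": 0,"dz": -0.0003,"twist": 0.05,"jaw": -1},{"dx": 0,"dy": 0,"dz": -0.0003,"twist": 0.05,"jaw": -1},{"dx": 0,"dy": 0,"dz": 0,"twist": -0.05,"jaw": -1},{"dx": 0,"dy": 0,"dz": 0,"twist": -0.05,"jaw": -1},{"dx": 0,"dy": 0,"dz": -0.0003,"twist": -0.05,"jaw": -1},{"dx": 0,"dy": 0,"dz": -0.0003,"twist": -0.05,"jaw": -1}]}}

```text
t: 10.45
eef_pos: [0.4951, 0.1276, 0.1887]
ee_rot: [3.141, 0.001, 0.405]
force: [1.6, -2.8, -3.2]
width: 0.0524
gripper_force: 50.0
```

{"fn": "move_arm", "kwargs": {"increments": [{"dx": 0,"dy": 0,"dz": 0,"twist": 0.05,"jaw": -1},{"dx": 0,"dy": 0,"dz": 0,"twist": 0.05,"jaw": -1},{"dx": 0,"dy": 0,"dz": -0.0003,"twist": 0.05,"jaw": -1},{"dx": 0,"dy": 0,"dz": -0.0003,"twist": 0.05,"jaw": -1},{"dx": 0,"dy": 0,"dz": 0,"twist": -0.05,"jaw": -1},{"dx": 0,"dy": 0,"dz": 0,"twist": -0.05,"jaw": -1},{"dx": 0,"dy": 0,"dz": -0.0003,"twist": -0.05,"jaw": -1},{"dx": 0,"dy": 0,"dz": -0.0003,"twist": -0.05,"jaw": -1}]}}

```text
t: 11.12
eef_pos: [0.4951, 0.1276, 0.1899]
ee_rot: [3.141, 0.001, 0.405]
force: [0.9, -2.5, -3.9]
width: 0.052
gripper_force: 50.0
```

```bash
python3 - <<'E'
from h import *
s=st()
arm.grab_frame("scene")
for n in("strainer","juice_jug"): print(n,[(x["position"],round(x["score"],2)) for x in arm.pinpoint("scene",n)[:1]])
E
```

```text
t 11.12 p [0.4951 0.1276 0.1899] rpy [3.1414 0.0007 0.4054] F [ 0.8739 -2.501  -3.8842] M [-1.3047 -0.4157 -0.5689] w 0.052 g 50.0 q [ 0.6368  0.1851 -0.4845  0.     -0.9019  1.3393]
strainer [([0.4952, 0.1313, 0.0879], 0.62)]
juice_jug [([0.4981, 0.1255, 0.0131], 0.92)]
```

{"fn": "move_arm", "kwargs": {"increments": [{"dx": 0,"dy": 0,"dz": 0,"twist": 0.06,"jaw": -1},{"dx": 0,"dy": 0,"dz": 0,"twist": 0.06,"jaw": -1},{"dx": 0,"dy": 0,"dz": -0.0003,"twist": 0.06,"jaw": -1},{"dx": 0,"dy": 0,"dz": -0.0003,"twist": 0.06,"jaw": -1},{"dx": 0,"dy": 0,"dz": -0.0003,"twist": 0.06,"jaw": -1},{"dx": 0,"dy": 0,"dz": 0,"twist": 0,"jaw": -1},{"dx": 0,"dy": 0,"dz": 0,"twist": -0.06,"jaw": -1},{"dx": 0,"dy": 0,"dz": 0,"twist": -0.06,"jaw": -1},{"dx": 0,"dy": 0,"dz": -0.0003,"twist": -0.06,"jaw": -1},{"dx": 0,"dy": 0,"dz": -0.0003,"twist": -0.06,"jaw": -1},{"dx": 0,"dy": 0,"dz": -0.0003,"twist": -0.06,"jaw": -1}]}}

```text
t: 12.18
eef_pos: [0.4952, 0.1277, 0.1919]
ee_rot: [3.141, 0.0, 0.406]
force: [1.2, -3.9, -4.5]
width: 0.0522
gripper_force: 50.0
```

{"fn": "move_arm", "kwargs": {"increments": [{"dx": 0,"dy": 0,"dz": 0,"twist": 0.06,"jaw": -1},{"dx": 0,"dy": 0,"dz": 0,"twist": 0.06,"jaw": -1},{"dx": 0,"dy": 0,"dz": -0.0003,"twist": 0.06,"jaw": -1},{"dx": 0,"dy": 0,"dz": -0.0003,"twist": 0.06,"jaw": -1},{"dx": 0,"dy": 0,"dz": -0.0003,"twist": 0.06,"jaw": -1},{"dx": 0,"dy": 0,"dz": 0,"twist": 0,"jaw": -1},{"dx": 0,"dy": 0,"dz": 0,"twist": -0.06,"jaw": -1},{"dx": 0,"dy": 0,"dz": 0,"twist": -0.06,"jaw": -1},{"dx": 0,"dy": 0,"dz": -0.0003,"twist": -0.06,"jaw": -1},{"dx": 0,"dy": 0,"dz": -0.0003,"twist": -0.06,"jaw": -1},{"dx": 0,"dy": 0,"dz": -0.0003,"twist": -0.06,"jaw": -1}]}}

```text
t: 13.1
eef_pos: [0.4953, 0.1277, 0.1937]
ee_rot: [3.142, 0.0, 0.408]
force: [0.7, -3.6, -3.3]
width: 0.0524
gripper_force: 50.0
```

{"fn": "move_arm", "kwargs": {"increments": [{"dx": 0,"dy": 0,"dz": 0,"twist": 0.06,"jaw": -1},{"dx": 0,"dy": 0,"dz": 0,"twist": 0.06,"jaw": -1},{"dx": 0,"dy": 0,"dz": -0.0003,"twist": 0.06,"jaw": -1},{"dx": 0,"dy": 0,"dz": -0.0003,"twist": 0.06,"jaw": -1},{"dx": 0,"dy": 0,"dz": -0.0003,"twist": 0.06,"jaw": -1},{"dx": 0,"dy": 0,"dz": 0,"twist": 0,"jaw": -1},{"dx": 0,"dy": 0,"dz": 0,"twist": -0.06,"jaw": -1},{"dx": 0,"dy": 0,"dz": 0,"twist": -0.06,"jaw": -1},{"dx": 0,"dy": 0,"dz": -0.0003,"twist": -0.06,"jaw": -1},{"dx": 0,"dy": 0,"dz": -0.0003,"twist": -0.06,"jaw": -1},{"dx": 0,"dy": 0,"dz": -0.0003,"twist": -0.06,"jaw": -1}]}}

```text
t: 14.02
eef_pos: [0.4955, 0.1275, 0.196]
ee_rot: [3.141, 0.0, 0.41]
force: [-0.4, -5.1, 2.6]
width: 0.0521
gripper_force: 50.0
```

```bash
python3 - <<'E'
from h import *
s=st()
arm.grab_frame("scene")
for n in("strainer","juice_jug"): print(n,[(x["position"],round(x["score"],2)) for x in arm.pinpoint("scene",n)[:1]])
E
```

```text
t 14.02 p [0.4955 0.1275 0.196 ] rpy [3.1407 0.0001 0.4099] F [-0.4047 -5.062   2.5851] M [-2.2104  0.188  -0.268 ] w 0.0521 g 50.0 q [ 0.6366  0.1782 -0.4773  0.001  -0.9155  1.3435]
strainer [([0.4952, 0.13, 0.0939], 0.82)]
juice_jug [([0.4961, 0.1285, 0.0119], 0.7)]
```

{"fn": "move_arm", "kwargs": {"increments": [{"dx": 0,"dy": 0.0005,"dz": 0,"twist": 0.06,"jaw": -1},{"dx": 0,"dy": 0,"dz": 0,"twist": 0.06,"jaw": -1},{"dx": 0,"dy": 0,"dz": -0.0003,"twist": 0.06,"jaw": -1},{"dx": 0,"dy": 0,"dz": -0.0003,"twist": 0.06,"jaw": -1},{"dx": 0,"dy": 0,"dz": -0.0003,"twist": 0.06,"jaw": -1},{"dx": 0,"dy": 0,"dz": 0,"twist": 0,"jaw": -1}]}}

```text
t: 14.67
eef_pos: [0.4956, 0.128, 0.1967]
ee_rot: [-3.141, -0.001, 0.101]
force: [-1.0, -1.5, 0.3]
width: 0.052
gripper_force: 50.0
```

{"fn": "move_arm", "kwargs": {"increments": [{"dx": 0,"dy": 0,"dz": 0,"twist": -0.06,"jaw": -1},{"dx": 0,"dy": 0,"dz": 0,"twist": -0.06,"jaw": -1},{"dx": 0,"dy": 0,"dz": -0.0003,"twist": -0.06,"jaw": -1},{"dx": 0,"dy": 0,"dz": -0.0003,"twist": -0.06,"jaw": -1},{"dx": 0,"dy": 0,"dz": -0.0003,"twist": -0.06,"jaw": -1},{"dx": 0,"dy": 0,"dz": 0,"twist": 0,"jaw": -1}]}}

```text
t: 15.17
eef_pos: [0.496, 0.1281, 0.1975]
ee_rot: [-3.141, -0.002, 0.408]
force: [0.4, 0.4, -1.2]
width: 0.052
gripper_force: 50.0
```

```bash
python3 - <<'E'
from h import *
s=st()
E
```

```text
t 15.17 p [0.496  0.1281 0.1975] rpy [-3.141  -0.0015  0.4085] F [ 0.3989  0.3972 -1.2299] M [-0.1011 -0.0277 -0.015 ] w 0.052 g 50.0 q [ 0.6364  0.1768 -0.4744 -0.0003 -0.9179  1.343 ]
```

The moment has gone to zero and only the strainer's weight (1.2 N) is left, so it's free. Lifting straight up, then checking.

{"fn": "move_arm", "kwargs": {"increments": [{"dx": 0,"dy": 0,"dz": -0.001,"twist": 0,"jaw": -1},{"dx": 0,"dy": 0,"dz": -0.002,"twist": 0,"jaw": -1},{"dx": 0,"dy": 0,"dz": -0.003,"twist": 0,"jaw": -1},{"dx": 0,"dy": 0,"dz": -0.003,"twist": 0,"jaw": -1}]}}

```text
t: 15.5
eef_pos: [0.4956, 0.1276, 0.2067]
ee_rot: [-3.142, -0.0, 0.403]
force: [0.4, -0.4, -1.6]
width: 0.0521
gripper_force: 50.0
```

{"fn": "move_arm", "kwargs": {"increments": [{"dx": 0,"dy": 0,"dz": -0.004,"twist": 0,"jaw": -1},{"dx": 0,"dy": 0,"dz": -0.006,"twist": 0,"jaw": -1},{"dx": 0,"dy": 0,"dz": -0.008,"twist": 0,"jaw": -1},{"dx": 0,"dy": 0,"dz": -0.01,"twist": 0,"jaw": -1},{"dx": 0,"dy": 0,"dz": -0.01,"twist": 0,"jaw": -1},{"dx": 0,"dy": 0,"dz": -0.008,"twist": 0,"jaw": -1},{"dx": 0,"dy": 0,"dz": 0,"twist": 0,"jaw": -1}]}}

```text
t: 16.08
eef_pos: [0.4964, 0.128, 0.2548]
ee_rot: [-3.141, -0.004, 0.404]
force: [0.5, 0.2, -1.5]
width: 0.0522
gripper_force: 50.0
```

```bash
python3 - <<'E'
from h import *
s=st()
a=arm.grab_frame("scene")
for n in("strainer","juice_jug","juicer_base","saucer"): print(n,[(x["position"],round(x["score"],2)) for x in arm.pinpoint("scene",n)[:1]])
w=arm.grab_frame("wrist")
cv2.imwrite("pics/l.png",np.hstack([cv2.resize(a[120:420,200:560],(400,333)),cv2.resize(w,(400,333))]))
E
```

```text
t 16.08 p [0.4964 0.128  0.2548] rpy [-3.1413 -0.0038  0.4035] F [ 0.5002  0.156  -1.5346] M [-0.0073 -0.1079  0.0447] w 0.0522 g 50.0 q [ 0.6362  0.1183 -0.3984  0.0007 -1.0504  1.3378]
strainer [([0.4997, 0.1301, 0.1534], 0.64)]
juice_jug [([0.4985, 0.1293, 0.011], 0.67)]
juicer_base [([0.4962, 0.1286, 0.0008], 0.75)]
saucer [([0.5203, -0.1708, -0.0021], 0.57)]
```

View pics/l.png

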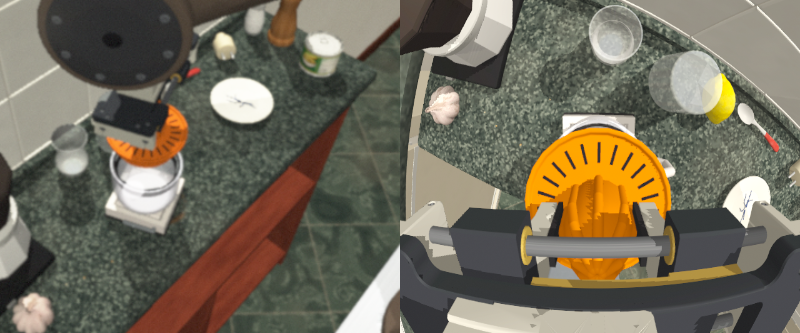

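The left half shows the strainer hanging clear at (150,135) with the jug still in its base at (145,185); the right half shows it held level. Carrying it to the saucer at (242,100).

{"fn": "move_arm", "kwargs": {"increments": [{"dx": -0.0045,"dy": 0.014,"dz": 0,"twist": 0,"jaw": -1},{"dx": -0.0094,"dy": 0.028,"dz": 0,"twist": 0,"jaw": -1},{"dx": -0.0094,"dy": 0.028,"dz": 0,"twist": 0,"jaw": -1},{"dx": -0.0094,"dy": 0.028,"dz": 0,"twist": 0,"jaw": -1},{"dx": -0.0094,"dy": 0.028,"dz": 0,"twist": 0,"jaw": -1},{"dx": -0.0094,"dy": 0.028,"dz": 0,"twist": 0,"jaw": -1},{"dx": -0.0094,"dy": 0.028,"dz": 0,"twist": 0,"jaw": -1},{"dx": -0.0094,"dy": 0.028,"dz": 0,"twist": 0,"jaw": -1},{"dx": -0.0094,"dy": 0.028,"dz": 0,"twist": 0,"jaw": -1},{"dx": -0.0047,"dy": 0.014,"dz": 0,"twist": 0,"jaw": -1},{"dx": 0,"dy": 0,"dz": 0,"twist": 0,"jaw": -1}]}}

```text
t: 17.3
eef_pos: [0.5165, -0.14, 0.2516]
ee_rot: [-3.141, 0.002, 0.4]
force: [1.5, -0.2, -1.0]
width: 0.052
gripper_force: 50.0
```

```bash
python3 - <<'E'
from h import *
s=st()
w=arm.grab_frame("wrist");i=arm.camera_info("wrist")
for c in("wrist","scene","top"):
    if c!="wrist": arm.grab_frame(c)
    for n in("saucer","juice_jug","strainer"): print(c,n,[(x["position"],round(x["score"],2)) for x in arm.pinpoint(c,n)[:1]])
# gripper body outline at placing height drawn on the wrist view at z=.114
R=Ro.from_euler("z",s["ee_rot"][2]).as_matrix()
P=np.array([[x,y,0] for x,y in((-.039,-.097),(.039,-.097),(.039,.097),(-.039,.097))])@R.T+[.5196,-.1661,.114]
cv2.polylines(w,[proj(P,i).astype(int)],True,(0,0,255),2)
a=np.linspace(0,6.28,60);S=np.c_[.5196+.06*np.cos(a),-.1661+.06*np.sin(a),0*a+.012]
cv2.polylines(w,[proj(S,i).astype(int)],True,(255,0,255),1)
cv2.imwrite("pics/s.png",w)
E
```

```text
t 17.3 p [ 0.5165 -0.14    0.2516] rpy [-3.1415  0.0016  0.4004] F [ 1.502  -0.2038 -1.017 ] M [-0.0673 -0.0764 -0.0226] w 0.052 g 50.0 q [ 0.1022  0.1614 -0.3543  0.0004 -1.0567  1.8689]
wrist saucer []
wrist juice_jug [([0.4963, 0.1312, 0.0137], 0.83)]
wrist strainer [([0.518, -0.1342, 0.152], 0.68)]
scene saucer [([0.5172, -0.1684, 0.0017], 0.76)]
scene juice_jug [([0.4968, 0.1263, 0.012], 0.6)]
scene strainer [([0.5161, -0.1334, 0.1501], 0.67)]
top saucer []
top juice_jug [([0.4984, 0.1253, 0.0137], 0.93)]
top strainer []
```

View pics/s.png

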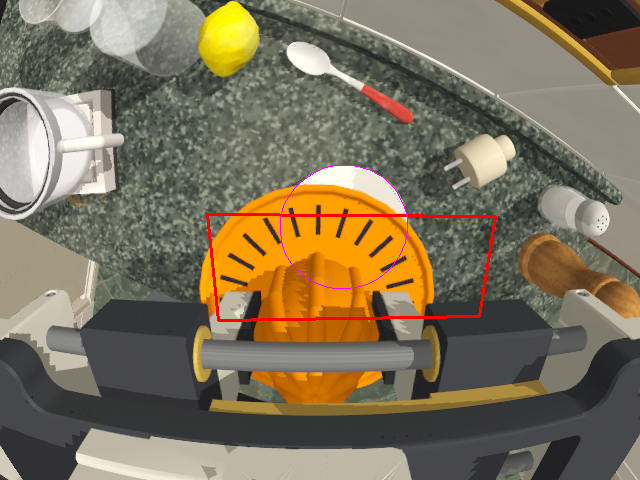

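The jug stands seated at left (50,150). The saucer's far rim shows at (350,170) and matches my fitted circle, and the gripper outline clears the pepper mill at (560,270). The arm stopped about 26 mm short, so I'll let it settle before correcting.

{"fn": "move_arm", "kwargs": {"increments": [{"dx": 0,"dy": 0,"dz": 0,"twist": 0,"jaw": -1},{"dx": 0,"dy": 0,"dz": 0,"twist": 0,"jaw": -1}]}}

```text
t: 18.07
eef_pos: [0.5167, -0.1373, 0.2524]
ee_rot: [3.142, -0.0, 0.403]
force: [1.4, 0.5, -1.5]
width: 0.0524
gripper_force: 50.0
```

{"fn": "move_arm", "kwargs": {"increments": [{"dx": -0.0032,"dy": 0.0091,"dz": 0,"twist": 0,"jaw": -1},{"dx": -0.0032,"dy": 0.0091,"dz": 0,"twist": 0,"jaw": -1},{"dx": -0.0032,"dy": 0.0091,"dz": 0,"twist": 0,"jaw": -1},{"dx": 0,"dy": 0,"dz": 0.01,"twist": 0,"jaw": -1},{"dx": 0,"dy": 0,"dz": 0.02,"twist": 0,"jaw": -1},{"dx": 0,"dy": 0,"dz": 0.02,"twist": 0,"jaw": -1},{"dx": 0,"dy": 0,"dz": 0.02,"twist": 0,"jaw": -1},{"dx": 0,"dy": 0,"dz": 0.02,"twist": 0,"jaw": -1},{"dx": 0,"dy": 0,"dz": 0.01,"twist": 0,"jaw": -1},{"dx": 0,"dy": 0,"dz": 0,"twist": 0,"jaw": -1},{"dx": 0,"dy": 0,"dz": 0,"twist": 0,"jaw": -1}]}}

```text
t: 18.98
eef_pos: [0.5185, -0.1666, 0.1521]
ee_rot: [-3.141, 0.001, 0.403]
force: [0.0, -0.3, -0.6]
width: 0.0522
gripper_force: 50.0
```

```bash
python3 - <<'E'
from h import *
s=st(); print(to([.5185,-.1662,.114],s))
w=arm.grab_frame("wrist");i=arm.camera_info("wrist")
print([(x["position"],round(x["score"],2)) for x in arm.pinpoint("wrist","saucer")[:1]])
a=np.linspace(0,6.28,60)
for c,z,r,col in(((.5196,-.1661),.012,.06,(255,0,255)),((s["eef_pos"][0]+.0005,s["eef_pos"][1]),s["eef_pos"][2]-.0701,.059,(0,255,0))):
    S=np.c_[c[0]+r*np.cos(a),c[1]+r*np.sin(a),0*a+z];cv2.polylines(w,[proj(S,i).astype(int)],True,col,1)
cv2.imwrite("pics/s2.png",w)
E
```

```text
t 18.98 p [ 0.5185 -0.1666  0.1521] rpy [-3.1414  0.0012  0.403 ] F [ 0.0222 -0.2979 -0.6319] M [-0.082  -0.0418  0.0612] w 0.0522 g 50.0 q [ 0.0492  0.2818 -0.4569  0.0003 -0.8333  1.9245]
[ 0.0002 -0.0004  0.0381]
[]
```

View pics/s2.png

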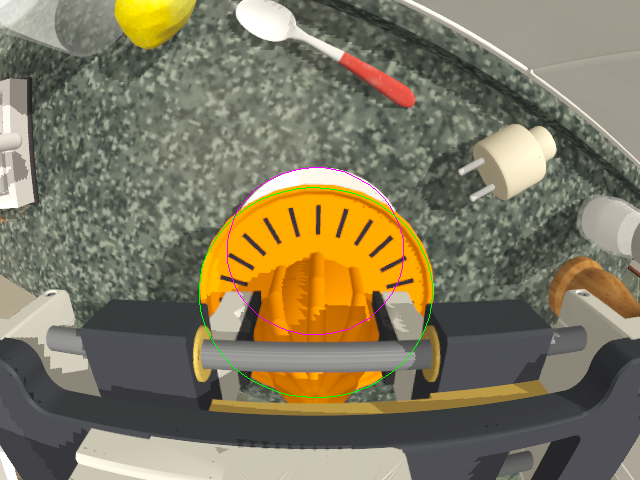

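The green circle sits on the strainer flange. The saucer's white arc at (245–400,170–205) looks slightly left of my magenta circle, so I'll fit that arc.

```bash
python3 - <<'E'
from h import *
from scipy.optimize import least_squares
s=arm.get_state();w=arm.grab_frame("wrist");i=arm.camera_info("wrist")
h=cv2.cvtColor(w,cv2.COLOR_BGR2HSV);m=((h[...,1]<40)&(h[...,2]>170))
pts=[]
for x in range(235,410,3):
    c=np.where(m[155:235,x])[0]
    if len(c)>2: pts.append((x,155+c[0]-.5))
pts=np.array(pts);print(len(pts),pts[0],pts[-1],pts[np.argmin(pts[:,1])])
for z in(.010,.012):
    p=ray(pts,i,z)[:,:2]
    f=least_squares(lambda v:np.hypot(p[:,0]-v[0],p[:,1]-v[1])-.06,[.52,-.167],loss="soft_l1",f_scale=.001)
    print(z,f.x,np.abs(f.fun).max(),to([*f.x,.114],s))
E
```

```text
50 [235.  193.5] [388.  201.5] [238.  154.5]
0.01 [ 0.5199 -0.1664] 0.025450071287093715 [0.0005 0.0002 0.0394]
0.012 [ 0.5201 -0.1663] 0.0251386531792447 [0.0007 0.0001 0.0394]
```

{"fn": "move_arm", "kwargs": {"increments": [{"dx": 0.0004,"dy": 0,"dz": 0.012,"twist": 0,"jaw": -1},{"dx": 0,"dy": 0,"dz": 0.012,"twist": 0,"jaw": -1},{"dx": 0,"dy": 0,"dz": 0.006,"twist": 0,"jaw": -1},{"dx": 0,"dy": 0,"dz": 0.003,"twist": 0,"jaw": -1},{"dx": 0,"dy": 0,"dz": 0.001,"twist": 0,"jaw": -1},{"dx": 0,"dy": 0,"dz": 0,"twist": 0,"jaw": -1}]}}

```text
t: 19.63
eef_pos: [0.5192, -0.1661, 0.1188]
ee_rot: [3.141, -0.0, 0.403]
force: [0.6, -0.2, -1.8]
width: 0.0523
gripper_force: 50.0
```

{"fn": "move_arm", "kwargs": {"increments": [{"dx": 0,"dy": 0,"dz": 0.001,"twist": 0,"jaw": -1},{"dx": 0,"dy": 0,"dz": 0.0005,"twist": 0,"jaw": -1},{"dx": 0,"dy": 0,"dz": 0,"twist": 0,"jaw": -1}]}}

```text
t: 19.88
eef_pos: [0.5191, -0.1661, 0.1172]
ee_rot: [3.141, -0.0, 0.403]
force: [0.2, -0.4, -1.3]
width: 0.0524
gripper_force: 50.0
```

{"fn": "move_arm", "kwargs": {"increments": [{"dx": 0,"dy": 0,"dz": 0.0005,"twist": 0,"jaw": -1},{"dx": 0,"dy": 0,"dz": 0.0005,"twist": 0,"jaw": -1},{"dx": 0,"dy": 0,"dz": 0,"twist": 0,"jaw": -1}]}}

```text
t: 20.13
eef_pos: [0.5189, -0.1661, 0.1158]
ee_rot: [-3.142, -0.0, 0.403]
force: [0.8, 0.3, -1.6]
width: 0.0527
gripper_force: 50.0
```

{"fn": "move_arm", "kwargs": {"increments": [{"dx": 0,"dy": 0,"dz": 0.0004,"twist": 0,"jaw": -1},{"dx": 0,"dy": 0,"dz": 0.0004,"twist": 0,"jaw": -1},{"dx": 0,"dy": 0,"dz": 0,"twist": 0,"jaw": -1}]}}

```text
t: 20.38
eef_pos: [0.519, -0.1662, 0.1152]
ee_rot: [3.141, -0.0, 0.403]
force: [-1.2, 1.0, 0.4]
width: 0.0518
gripper_force: 50.0
```

{"fn": "move_arm", "kwargs": {"increments": [{"dx": 0,"dy": 0,"dz": 0.0004,"twist": 0,"jaw": -1},{"dx": 0,"dy": 0,"dz": 0,"twist": 0,"jaw": -1}]}}

```text
t: 20.55
eef_pos: [0.519, -0.1662, 0.115]
ee_rot: [3.141, -0.0, 0.403]
force: [-2.1, -0.8, 4.7]
width: 0.0525
gripper_force: 50.0
```

{"fn": "move_arm", "kwargs": {"increments": [{"dx": 0,"dy": 0,"dz": 0.0003,"twist": 0,"jaw": -1},{"dx": 0,"dy": 0,"dz": 0,"twist": 0,"jaw": -1}]}}

```text
t: 20.72
eef_pos: [0.519, -0.1662, 0.1148]
ee_rot: [3.141, -0.0, 0.403]
force: [-1.8, -0.5, 6.5]
width: 0.0524
gripper_force: 50.0
```

It's down: contact at about 6 N. I'll ease off, open, and retreat straight up.

{"fn": "move_arm", "kwargs": {"force": 8, "increments": [{"dx": 0,"dy": 0,"dz": -0.0004,"twist": 0,"jaw": -1},{"dx": 0,"dy": 0,"dz": 0,"twist": 0,"jaw": -1},{"dx": 0,"dy": 0,"dz": 0,"twist": 0,"jaw": -0.1},{"dx": 0,"dy": 0,"dz": 0,"twist": 0,"jaw": 0.4},{"dx": 0,"dy": 0,"dz": 0,"twist": 0,"jaw": 0.8},{"dx": 0,"dy": 0,"dz": 0,"twist": 0,"jaw": 0.8},{"dx": 0,"dy": 0,"dz": 0,"twist": 0,"jaw": 0.8},{"dx": 0,"dy": 0,"dz": 0,"twist": 0,"jaw": 0.8}]}}

```text
t: 21.38
eef_pos: [0.519, -0.166, 0.1147]
ee_rot: [-3.141, 0.0, 0.403]
force: [-0.2, 0.4, -0.6]
width: 0.0775
gripper_force: 0.0
```

{"fn": "move_arm", "kwargs": {"increments": [{"dx": 0,"dy": 0,"dz": -0.005,"twist": 0,"jaw": 0.8},{"dx": 0,"dy": 0,"dz": -0.01,"twist": 0,"jaw": 0.8},{"dx": 0,"dy": 0,"dz": -0.02,"twist": 0,"jaw": 0.8},{"dx": 0,"dy": 0,"dz": -0.03,"twist": 0,"jaw": 0.8},{"dx": 0,"dy": 0,"dz": -0.03,"twist": 0,"jaw": 0.8},{"dx": 0,"dy": 0,"dz": -0.03,"twist": 0,"jaw": 0.8},{"dx": 0,"dy": 0,"dz": -0.02,"twist": 0,"jaw": 0.8},{"dx": 0,"dy": 0,"dz": 0,"twist": 0,"jaw": 0.8}]}}

```text
t: 22.05
eef_pos: [0.521, -0.1665, 0.266]
ee_rot: [3.137, -0.008, 0.404]
force: [0.1, 0.2, 0.3]
width: 0.0785
gripper_force: 0.0
```

```bash
python3 - <<'E'
from h import *
s=st()
w=arm.grab_frame("wrist");a=arm.grab_frame("scene")
for c in("wrist","scene"):
  for n in("strainer","saucer","juice_jug","lemon","garlic"): print(c,n,[(x["position"],round(x["score"],2)) for x in arm.pinpoint(c,n)[:1]])
cv2.imwrite("pics/f.png",np.hstack([cv2.resize(a[100:420,160:580],(400,305)),cv2.resize(w,(400,305))]))
E
```

```text
t 22.05 p [ 0.521  -0.1665  0.266 ] rpy [ 3.137  -0.0079  0.404 ] F [0.105  0.2147 0.2901] M [-0.0855 -0.1611 -0.0203] w 0.0785 g 0.0 q [ 0.0499  0.1635 -0.3168  0.0017 -1.0815  1.924 ]
wrist strainer [([0.5194, -0.1605, 0.0131], 0.84)]
wrist saucer []
wrist juice_jug [([0.5003, 0.1265, 0.0143], 0.59)]
wrist lemon [([0.639, -0.0065, 0.0059], 0.71)]
wrist garlic [([0.5168, -0.167, 0.0587], 0.64)]
scene strainer [([0.519, -0.1626, 0.015], 0.94)]
scene saucer [([0.5197, -0.1698, -0.0011], 0.89)]
scene juice_jug [([0.4969, 0.1257, 0.0115], 0.97)]
scene lemon [([0.6455, -0.0061, 0.0018], 0.69)]
scene garlic [([0.4954, 0.127, 0.0914], 0.7)]
```

View pics/f.png

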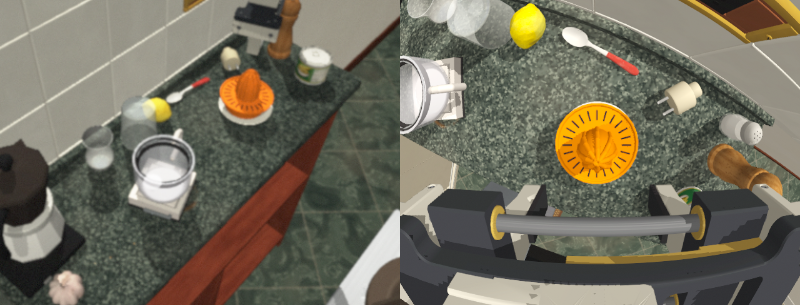

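The strainer stands upright on the saucer, at (247,95) left and (597,145) right, and the jug is seated at (163,168). One check of the centring by fitting both outlines.

```bash
python3 - <<'E'
from h import *
from scipy.optimize import least_squares
w=arm.grab_frame("wrist");i=arm.camera_info("wrist")
def fit(m,z,r,g):
    c=max(cv2.findContours(m.astype(np.uint8),cv2.RETR_EXTERNAL,cv2.CHAIN_APPROX_NONE)[0],key=cv2.contourArea)[:,0]
    p=ray(c,i,z)[:,:2];f=least_squares(lambda v:np.hypot(p[:,0]-v[0],p[:,1]-v[1])-r,g,loss="soft_l1",f_scale=.0005);print(f.x,np.median(abs(f.fun)),len(c))
m=arm.silhouettes("wrist","strainer")[0]["pixels"];fit(m,.042,.0585,[.519,-.165])
n=arm.silhouettes("wrist","saucer");print(len(n))
h=cv2.cvtColor(w,cv2.COLOR_BGR2HSV);wh=((h[...,1]<50)&(h[...,2]>150)).astype(np.uint8)
u=m|(wh>0)&(cv2.dilate(m.astype(np.uint8),np.ones((25,25)))>0)
# rays outward: outermost white pixel beyond the strainer
ed=cv2.morphologyEx(u.astype(np.uint8),cv2.MORPH_OPEN,np.ones((3,3)))
c=max(cv2.findContours(ed,0,1)[0],key=cv2.contourArea)[:,0]
d=cv2.distanceTransform(1-m.astype(np.uint8),cv2.DIST_L2,5)
c=c[d[c[:,1],c[:,0]]>3];p=ray(c,i,.012)[:,:2]
f=least_squares(lambda v:np.hypot(p[:,0]-v[0],p[:,1]-v[1])-.06,[.519,-.165],loss="soft_l1",f_scale=.0005)
print(f.x,np.median(abs(f.fun)),len(c))
E
```

```text
[ 0.5209 -0.1661] 0.00029623884083661636 374
2
[ 0.5138 -0.154 ] 2.363062474391997e-06 3
```

```bash
python3 -c "
from station import arm
print(arm.job_done())"
```

```text
the job is handed in; nothing more can be done
None
```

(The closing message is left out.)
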